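# Lock a hammer-head stop post into slotted strut and trap the tube

## Task

Take the stop post with the oblong handle out of the grey holder, lower its hammer head through the slot of the strut behind the free end of the square tube until its square collar sits on the strut, and give it a quarter turn so that the head catches under the lips. Then slide the turned post along the slot so that it pushes the tube right up against the end block, and let go, leaving the post upright and touching the tube. Leave the round-knobbed post in the holder and do not knock the carton about.

Things in the scene. Friction and masses are not known exactly. Their poses are not given: they have to be found in the camera images.
- stop_post: loose steel post, 106 mm tall, 0.22 kg, upright in one holder pocket (either one). Origin: underside centre of its hammer head, z up the post. Heights over it: head 0-12 mm, 19 along x by 34 along y (lowest 4 mm only 15 x 30); neck 18 mm across to 22; square collar 44 x 44, 22-28; shank 16 mm across (21 mm nut at its foot) to 78; handle above. Half a turn about z makes no difference.
- stop_post_handle (a point): centre of the stop post's black oblong handle, 92 mm over the post's origin: 20 mm along x, 50 mm along y, 28 mm high (78-106 mm over the origin). Handle and hammer head are parallel, so the handle shows how the head lies.
- round_post: another 106 mm post with a round black knob 34 mm across, round collar 42 mm and round foot; stands in the other pocket and stays there. Origin: centre of its underside.
- strut: fixed slotted strut, 320 mm along its y, 50 mm along x, top 39 mm over the origin, on a 110 x 340 x 6 mm foot plate. Origin: underside centre of the plate, z up. Both ends are capped. With the collar resting on the strut, the post's origin is 17 mm over the strut's origin and its head's top 5 mm under the lips.
- strut_slot (a point): middle of the slot at the strut's top face, 39 mm over the strut's origin, same axes. Slot 24 mm wide, along y, over the whole length. Lips 5 mm thick; under them the inside is 44 mm wide and 25 mm high. The head enters only with its length along the slot; it can then be turned either way.
- strut_block (a point): middle of the lower edge of the end block's face towards the tube, on the strut's top at y = +140 mm of the strut. The steel end block, 50 x 20 x 30 mm, stands on the strut's +y end. Two guide bars (7 mm wide, 10 mm high, 36 mm apart, along y from 0 to +140 mm of the strut) keep the tube over the slot.
- tube: loose square tube offcut, 32 x 32 mm, 160 mm along its y, 0.17 kg; origin: underside centre. Lies on the strut over the slot, along it, 20 to 45 mm short of the end block; its free end is towards the strut's -y. Pushed home, its origin is at y = +60 mm of the strut and the post touching it at about y = -42 mm.
- holder: fixed grey plastic holder block, 70 mm along x, 160 mm along y, 26 mm high; origin: underside centre. Two pockets 25 x 40 mm (long along y), 20 mm deep (floor 6 mm up), at y = -42 and +42 mm.
- carton: closed cardboard carton, 69 x 100 x 50 mm, a bystander; origin: underside centre.
Mind the look-alikes: they are no part of the job. What is shaped like the stop_post but purple or turquoise is not meant.

How it is judged (in metres and radians):
On the way, in this order (a step that is already met when the one before it is completed fails the run):
1. the hammer head is down through the slot, handle along the strut, collar within 5 mm of the strut (x of stop_post in the frame of strut between -0.008 and 0.008 m and z of stop_post in the frame of strut between 0.012 and 0.022 m and angle between stop_post's own z axis and vertical below 0.12 rad and angle between the y axis of stop_post and the y axis of strut, either way round below 0.26 rad), for 0.1 s.
2. the post has been turned a quarter turn with its head under the lips (x of stop_post in the frame of strut between -0.008 and 0.008 m and z of stop_post in the frame of strut between 0.012 and 0.022 m and angle between stop_post's own z axis and vertical below 0.12 rad and angle between the y axis of stop_post and the x axis of strut, either way round below 0.26 rad), for 0.1 s.
3. the turned post has pushed the tube up to the end block (x of stop_post in the frame of strut between -0.008 and 0.008 m and z of stop_post in the frame of strut between 0.012 and 0.02 m and angle between stop_post's own z axis and vertical below 0.12 rad and angle between the y axis of stop_post and the x axis of strut, either way round below 0.26 rad and y of stop_post in the frame of strut between -0.05 and -0.034 m and y of tube in the frame of strut between 0.055 and 0.065 m and x of tube in the frame of strut between -0.006 and 0.006 m and z of tube in the frame of strut between 0.036 and 0.042 m and angle between the y axis of tube and the y axis of strut, either way round below 0.12 rad), for 0.2 s.
At the end, for the whole second after the job is handed in: Post upright (0.12 rad), collar within 3 mm of the strut, handle across it within 0.26 rad, in the slot's middle within 8 mm; tube on the strut within 5 mm of the end block, aligned within 0.12 rad, centred within 6 mm; post within 8 mm of y = -42 mm of the strut; at rest (all of step 3 and linear speed of each of stop_post, tube below 0.02 m/s); the robot touches nothing.
It fails at once if the round-knobbed post taken out of the holder or moved more than 30 mm (distance of round_post from where it was at the start of the episode above 0.03 m).
It fails at once if the carton shoved by more than 30 mm (distance of carton from where it was at the start of the episode above 0.03 m).
It also fails if it takes over 51 s, if anything falls off the work surface, if the arm or the gripper's body presses on something with over 40 N, if the wrist force passes 120 N, or if a joint passes its speed limit or range.

## Robot

A 6-joint arm with a two-finger parallel gripper is mounted at the origin on a cart in front of the work surface, level with it; the furniture and walls round the work are solid. World frame = base frame: x ahead of the robot, y to its left, z up, the work surface at z = 0. Lengths are in mm, angles in rad, forces in N, time in s.
With the tool pointing down it reaches from about 275 to 725 mm from the base axis. Payload 5.6 kg.
Tool frame: the origin (TCP) lies midway between the tips of the shut fingers; the grasp point (between the pads) lies 19 mm behind it; y points along the fingers, z is the direction in which the jaws open and shut, and the axes are right-handed (so a half turn about y gives the same grasp; the last joint's range is limited). The gripper opens to 85 mm and grips with 20 to 120 N. Pads are 22 mm wide; open, the fingers measure 114 mm over their backs; the gripper's body (76 mm by 85 mm) begins 54 mm behind the grasp point. The pads swing forward as they close: fully open they stand 13 mm farther back than shut.
Start: joints at [1.4, 0.255, 0.108, 0, -1.424, -0.285], TCP at [242.073, 493.856, 231.283] pointing down, gripper open.
Joint ranges: [-2.95, 2.95], [-1.21, 1.97], [-1.09, 1.5], [-2.87, 1.71], [-2.94, -0.07], [-3.05, 3.05]. Speed limits (rad/s): [2.57, 2.57, 3.14, 3.14, 3.14, 3.14].

## Interface

Orientations are given as a unit quaternion [x, y, z, w].
In Python, from rig import r gives the robot as it stands.
- The arm moves only by the shell command python3 -m handwheel 'ROWS' [FORCE]. ROWS is JSON, a list of rows, each a list of 3 entries, a list of its own where there are three numbers: the gripper's target within -1 to 1 (fully open at 1, half-way at 0, shut at -1), then the shift along the tool's x, y, z as a fraction of full scale, then the turn, a rotation vector about the tool's x, y, z as a fraction of full scale. In form: [[gripper, [tx, ty, tz], [rx, ry, rz]], ...]. A call has 1 to 8 rows; each row is the pose to reach, as a shift and turn from the pose commanded when the call began, along the tool's axes at that moment; what a row does not reach only later rows make up. Full scale, the value 1, is 0.5 m for a shift and pi/4 rad for a turn. A row lasts 1/10 s, in which the tool goes at most 50 mm and 8.59 degrees, less where a joint would pass 70% of its speed; a pose out of reach is approached as far as the arm can. A call with a number of a shift or a turn outside -1 to 1 is refused whole. A call with a gripper value outside its range is refused whole. The fingers move at their own pace and stop on an object; FORCE is the grip in N (left out, the last holds). Time passes only in rows, so rows that repeat a pose let the fingers close. It gives the time, the measured TCP pose, the force and the opening at its end, in the units of the state.
- r.get_state(): the state, without advancing time (a new reading comes with each control period).
- r.grab_frame(name): name is "scene" or "top" or "wrist"; returns a dict with "frame" (420x560x3 uint8, red, green, blue), "fov_y" (degrees; the focal length in pixels is half the picture's height over the tangent of half this angle, whatever the lens; pixels are square), "cx", "cy" (the principal point, pixels), "D" ([k1, k2, p1, p2, k3] as OpenCV has them; the pictures are not rectified), "origin" and "rotation" of the camera in the world. Camera axes: x right, y up, looking along -z (the intrinsics and any distortion apply to the point x, -y, -z); pixel columns grow to the right and rows downward; lengths in mm; the calibration is good to about 2 mm. A picture is of the moment at which its call begins. There is no depth.
- r.job_done(): hands the job in, once; it reports no verdict.
Trained networks look in a picture, given as the dict that the camera call returned (one of the last four; its "shot" number tells which), for a name from the list of things; names that differ only in an ending like _2 or _b are one class to them, and where a whole thing is asked for, a point or a joint stands for the part that bears it (a point fixed in the world has none). Each returns a list of dicts, best first, with "conf" (0 to 1); they miss things now and then, are a little off and sometimes report something else, mostly with a low value. They report only what shows in the picture. A call takes as long as a camera call. They do not tell look-alikes from the thing itself.
- r.masks_of(picture, label): "pixels" (420x560 bool, what is visible of it).
- r.tip_of(picture, label): "at" ([x, y, z] in mm, in the coordinates of the camera as it stood for that picture, good to about 4 mm: a listed point, or the origin of a listed thing).
The state is a dict: "time": time; "qpos": joint angles; "dq": joint speeds; "tau": joint torques, N m; "position": TCP position; "ee_rot": TCP orientation; "contact_force": force on the tool from outside, world axes, zero at the start; "wrist_torque": the same for the moment, N m; "grip_width": opening from 0.0 (shut) to 1.0 (fully open).
Only numpy, scipy, OpenCV 4.12 (cv2) and the standard library are available. Lean on these libraries where they do the work, as an engineer would, in place of code of your own. Each camera call takes 0.05 s, during which the arm holds its last target.

## Working session

There is one attempt and no reset: what is moved stays moved. The work goes in short steps, Python scripts to look and compute and a shell command to move; the robot and the scene stay as the last step left them, time stands still between calls to the robot, and variables do not carry over. Pictures are saved under pics/ and viewed, and the job is handed in when it is done.

```bash
ls -la; mkdir -p pics
cat > h.py <<'E'
import numpy as np, cv2
from scipy.spatial.transform import Rotation as R
from rig import r
def save(p,name): cv2.imwrite(f'pics/{name}.png',cv2.cvtColor(p['frame'],cv2.COLOR_RGB2BGR))
def K(p):
    f=210/np.tan(np.radians(p['fov_y'])/2); return np.array([[f,0,p['cx']],[0,f,p['cy']],[0,0,1.]])
def rot(p):
    a=np.array(p['rotation'],float)
    return a if a.shape==(3,3) else R.from_quat(a).as_matrix()
def w(p,at): return rot(p)@np.array(at)+np.array(p['origin'])
def proj(p,X):
    c=(np.array(X,float).reshape(-1,3)-np.array(p['origin']))@rot(p)
    c=c*[1,-1,-1]
    return cv2.projectPoints(c.reshape(-1,1,3),np.zeros(3),np.zeros(3),K(p),np.array(p['D'],float))[0].reshape(-1,2)
def ray(p,uv,z):
    """pixel -> world pt at height z"""
    n=cv2.undistortPoints(np.array(uv,float).reshape(-1,1,2),K(p),np.array(p['D'],float)).reshape(-1,2)
    d=np.c_[n[:,0],-n[:,1],-np.ones(len(n))]@rot(p).T
    o=np.array(p['origin'],float)
    return o+d*((z-o[2])/d[:,2])[:,None]
E
python3 - <<'E'
from h import *
s=r.get_state(); print(s)
for n in ['scene','top','wrist']:
    p=r.grab_frame(n); save(p,n+'0'); print(n,p['origin'],np.round(rot(p),3).tolist(),p['fov_y'],p['cx'],p['cy'],p['D'])
E
```

```text
total 12
drwxr-xr-x  3 agent agent 4096 Dec  6 15:22 .
drwxr-xr-x 23 root  root  4096 Dec  6 15:22 ..
drwxr-xr-x  2 agent agent 4096 Dec  6 15:22 pics
{'time': 0.0, 'qpos': array([ 1.39961128e+00,  2.55789437e-01,  1.06992196e-01, -5.03328481e-04,
       -1.42390493e+00, -2.84612938e-01]), 'dq': array([ 1.17661915e-03, -3.18901564e-04,  1.15125369e-03,  1.37004959e-03,
        2.12563710e-04,  2.99877561e-05]), 'tau': array([-4.98508343e-04, -3.86622834e+01,  2.37937635e+01,  5.36486238e+00,
       -6.18412494e-03,  4.90385844e-06]), 'position': array([241.81019935, 493.43127324, 230.36417288]), 'ee_rot': array([-0.15964551, -0.68813431,  0.68949974,  0.15992058]), 'contact_force': array([ 0.09082228,  0.67597427, -0.07502913]), 'wrist_torque': array([2.90122693e-03, 4.58298967e-02, 2.90165926e-05]), 'grip_width': 0.9989013415198712}
scene [ -32.86992047 -980.55591388  553.17201483] [[0.845, 0.219, -0.488], [-0.535, 0.359, -0.765], [0.008, 0.907, 0.421]] 51.08967766954555 272.73329329102097 206.41001115415511 [5.43912853e-05 0.00000000e+00 0.00000000e+00 0.00000000e+00
 0.00000000e+00]
top [ 313.42199127 -133.30975873 1254.30238761] [[-0.017, 0.984, -0.177], [-1.0, -0.021, -0.018], [-0.021, 0.177, 0.984]] 50.74487450797619 273.9790426873075 208.02270464655857 [-0.01717748  0.          0.          0.          0.        ]
wrist [311.83688031 459.18570829 370.31495516] [[-0.44, 0.856, 0.272], [-0.898, -0.419, -0.133], [0.0, -0.302, 0.953]] 69.72309033316004 277.5766846135205 210.37384757890075 [-0.06614184  0.          0.          0.          0.        ]
```

View pics/scene0.png

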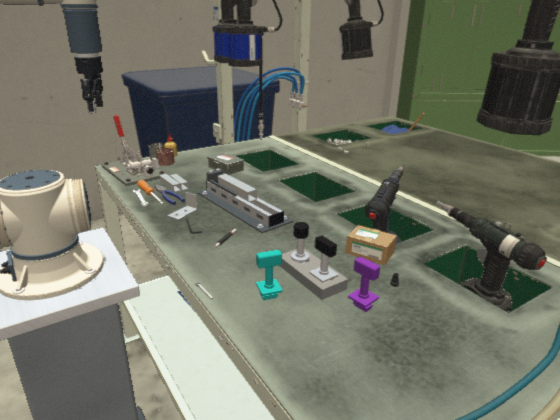

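View pics/top0.png

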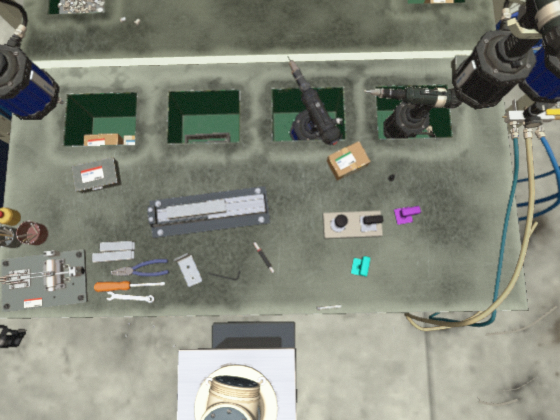

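View pics/wrist0.png

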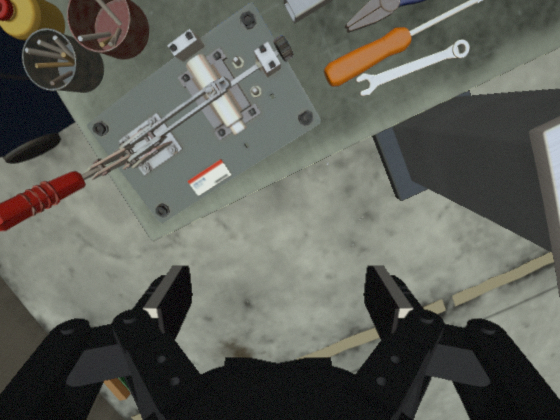

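The top view shows, at these pixels: the holder at (353,223), with the round knob at (340,221) and the black oblong handle at (372,219). The look-alikes are turquoise (361,266) and purple (407,215), both standing outside the holder. The carton is at (348,159) and the strut at (208,210).

The candidates for the stop post are the black oblong (372,219), turquoise (361,266), purple (407,215) and the round knob (340,221). By the description it is the black oblong one in the holder.

Run:
```python
from h import *
for n in ['top','scene']:
    p=r.grab_frame(n)
    for l in ['stop_post','stop_post_handle','round_post','strut','strut_slot','strut_block','tube','holder','carton']:
        d=r.tip_of(p,l)
        print(n,l,[(round(x['conf'],2),np.round(w(p,x['at']),0).tolist(),np.round(proj(p,w(p,x['at']))[0]).tolist()) for x in d[:4]])
    f=p['frame']
    if n=='top':
        a=cv2.resize(f[195:250,300:430],None,fx=6,fy=6,interpolation=cv2.INTER_CUBIC)
        cv2.imwrite('pics/c1.png',a[:,:,::-1])
        a=cv2.resize(f[170:250,135:285],None,fx=5,fy=5,interpolation=cv2.INTER_CUBIC)
        cv2.imwrite('pics/c2.png',a[:,:,::-1])
    else:
        a=cv2.resize(f[150:320,190:400],None,fx=3.5,fy=3.5,interpolation=cv2.INTER_CUBIC)
        cv2.imwrite('pics/c3.png',a[:,:,::-1])
```

```text
top stop_post [(0.81, [507.0, -472.0, 1.0], [401.0, 216.0]), (0.75, [363.0, -345.0, 2.0], [359.0, 268.0]), (0.66, [490.0, -370.0, 11.0], [366.0, 222.0])]
top stop_post_handle [(0.84, [502.0, -470.0, 98.0], [410.0, 212.0]), (0.79, [485.0, -376.0, 97.0], [374.0, 220.0]), (0.58, [362.0, -342.0, 94.0], [364.0, 267.0])]
top round_post [(0.72, [484.0, -286.0, 8.0], [336.0, 225.0]), (0.53, [669.0, -324.0, -2.0], [346.0, 163.0])]
top strut [(0.84, [532.0, 72.0, -0.0], [211.0, 212.0])]
top strut_slot [(0.94, [533.0, 77.0, 39.0], [207.0, 209.0]), (0.55, [666.0, -324.0, 0.0], [346.0, 164.0])]
top strut_block [(0.88, [518.0, 212.0, 42.0], [158.0, 215.0])]
top tube [(0.56, [526.0, 104.0, 35.0], [197.0, 212.0]), (0.24, [667.0, -325.0, 2.0], [347.0, 163.0])]
top holder [(0.64, [480.0, -333.0, 2.0], [352.0, 227.0])]
top carton [(0.95, [668.0, -323.0, 1.0], [346.0, 163.0]), (0.21, [533.0, 76.0, 39.0], [207.0, 209.0]), (0.2, [483.0, -288.0, 7.0], [337.0, 226.0])]
scene stop_post [(0.91, [485.0, -376.0, 3.0], [323.0, 284.0]), (0.91, [506.0, -474.0, -5.0], [362.0, 309.0]), (0.73, [363.0, -350.0, 2.0], [269.0, 297.0])]
scene stop_post_handle [(0.86, [485.0, -375.0, 99.0], [326.0, 246.0]), (0.74, [505.0, -470.0, 88.0], [364.0, 269.0]), (0.74, [531.0, 73.0, -0.0], [242.0, 206.0]), (0.61, [367.0, -350.0, 90.0], [271.0, 260.0])]
scene round_post [(0.68, [481.0, -293.0, 9.0], [300.0, 265.0])]
scene strut [(0.94, [531.0, 73.0, 1.0], [242.0, 206.0])]
scene strut_slot [(0.95, [530.0, 71.0, 35.0], [242.0, 196.0])]
scene strut_block [(0.65, [664.0, -324.0, -5.0], [368.0, 255.0]), (0.55, [517.0, 214.0, 44.0], [216.0, 179.0])]
scene tube [(0.61, [529.0, 101.0, 36.0], [237.0, 192.0]), (0.27, [533.0, 74.0, 36.0], [242.0, 195.0])]
scene holder [(0.95, [480.0, -331.0, 2.0], [309.0, 275.0])]
scene carton [(0.73, [665.0, -322.0, -6.0], [367.0, 254.0])]
```

View pics/c1.png

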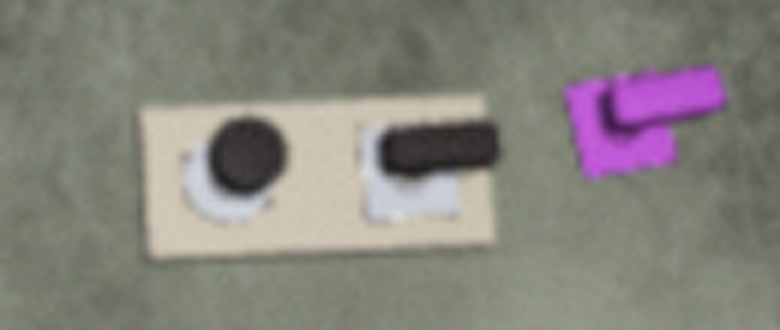

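View pics/c2.png

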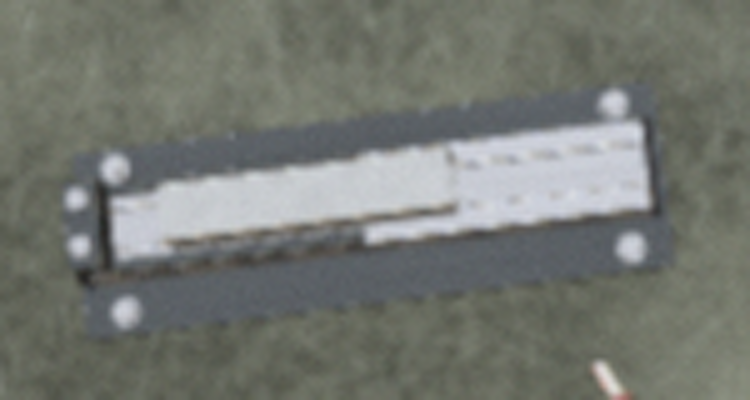

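View pics/c3.png

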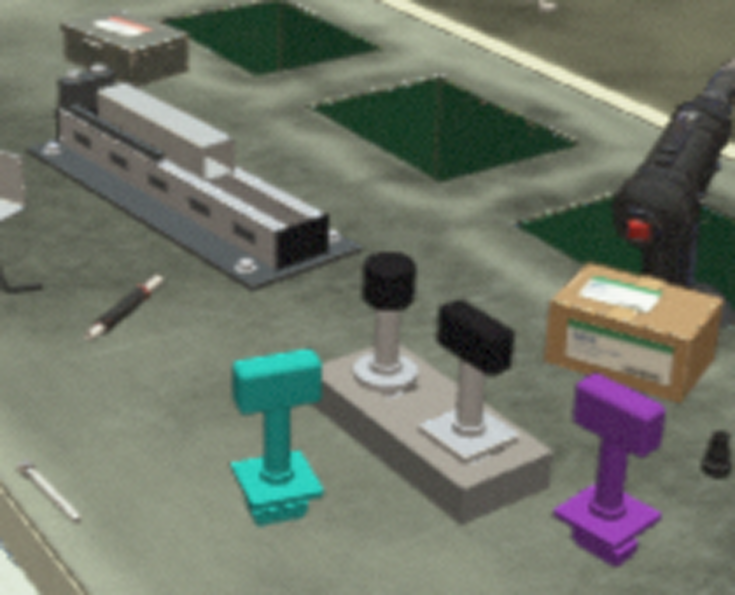

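```bash
cat >> h.py <<'E'
def st():
    s=r.get_state(); M=R.from_quat(s['ee_rot']).as_matrix(); return s,np.array(s['position']),M
def rows(target,yawz=None):
    """shift in tool axes (fraction of .5m) and turn for target TCP with tool y down, jaw axis z at world angle yawz (mod pi)"""
    s,p,M=st()
    t=M.T@(np.array(target)-p)/500
    out=[np.round(t,4).tolist()]
    if yawz is not None:
        c=[]
        for k in (0,np.pi):
            z=np.array([np.cos(yawz+k),np.sin(yawz+k),0]); y=np.array([0,0,-1.]); x=np.cross(y,z)
            T=np.c_[x,y,z]; rv=R.from_matrix(M.T@T).as_rotvec()/(np.pi/4); c.append(np.round(rv,4).tolist())
        out+=c
    return out
E
python3 - <<'E'
from h import *
s,p,M=st(); print(s['time'],p,np.round(M,3).tolist())
pt=r.grab_frame('top')
# handle yaw from mask
for l in ['stop_post_handle','stop_post']:
  for d in r.masks_of(pt,l):
    m=d['pixels']; ys,xs=np.nonzero(m); print(l,d['conf'],xs.mean(),ys.mean(),m.sum())
f=pt['frame'].astype(int)
m=(f.sum(2)<150); m[:200]=0;m[245:]=0;m[:,:358]=0;m[:,388:]=0
ys,xs=np.nonzero(m); print(len(xs))
P=ray(pt,np.c_[xs,ys],108)
c=P[:,:2].mean(0); u,sv,vt=np.linalg.svd(P[:,:2]-c,full_matrices=False); print(c,vt[0],sv/np.sqrt(len(xs))*12**.5, np.degrees(np.arctan2(vt[0,1],vt[0,0])))
print(rows([485,-376,230],0.0))
E
```

```text
1.15 [242.0914133  493.85362054 231.2859543 ] [[-0.898, 0.0, -0.44], [0.44, -0.0, -0.898], [-0.0, -1.0, 0.0]]
stop_post_handle 0.75 360.0341296928328 265.55631399317406 293
stop_post_handle 0.72 405.4054054054054 213.9527027027027 296
stop_post_handle 0.7 369.37890625 222.86328125 256
stop_post 0.77 359.7663934426229 265.6475409836066 244
stop_post 0.73 405.514598540146 214.0985401459854 274
stop_post 0.62 211.05719759168036 212.62506841817188 3654
stop_post 0.51 369.74013157894734 222.55921052631578 304
57
[ 481.98945992 -368.52620482] [ 0.13175167 -0.99128275] [50.67053899 18.13487482] -82.4291735566238
[[-1.202, 0.0025, 1.3483], [0.0, -2.5803, -0.0], [0.0, 1.4197, 0.0]]
```

Run:
```python
from h import *
print(rows([500,120,320]))
```

```text
[[-0.7923, -0.1774, 0.4443]]
```

```bash
python3 -m handwheel '[[1,[-0.3,-0.177,0.1],[0,0.3,0]],[1,[-0.79,-0.177,0.44],[0,1,0]],[1,[-0.79,-0.177,0.44],[0,1,0]],[1,[-0.79,-0.177,0.44],[0,1,0]],[1,[-0.79,-0.177,0.44],[0,1,0]],[1,[-0.79,-0.177,0.44],[0,1,0]],[1,[-0.79,-0.177,0.44],[0,1,0]],[1,[-0.79,-0.177,0.44],[0,1,0]]]' 60
python3 - <<'E'
from h import *
s,p,M=st(); print(s['time'],s['qpos'],p,np.round(M,3).tolist())
E
```

```text
time: 2.1
position: [465.4, 173.5, 310.5]
ee_rot: [0.411, 0.576, -0.575, -0.411]
contact_force: [0.0, 0.2, 0.4]
grip_width: 1.002
2.1 [ 6.72935293e-01  1.36903975e-01  1.58295050e-01 -4.72769848e-06
 -1.59130534e+00 -3.43089842e-01] [465.40714732 173.50811176 310.50025511] [[-0.324, 0.001, -0.946], [0.946, 0.001, -0.324], [0.0, -1.0, -0.001]]
```

Run:
```python
from h import *
print(rows([505,120,330],np.radians(-174)))
```

```text
[[-0.1269, -0.039, -0.0403], [0.001, 0.2866, 0.0005], [0.0007, -3.7134, -0.0015]]
```

```bash
python3 -m handwheel '[[1,[-0.08,-0.039,-0.03],[0,0.2,0]],[1,[-0.127,-0.039,-0.04],[0,0.287,0]],[1,[-0.127,-0.039,-0.04],[0,0.287,0]],[1,[-0.127,-0.039,-0.04],[0,0.287,0]]]'
python3 - <<'E'
from h import *
p=r.grab_frame('wrist'); save(p,'w1')
s,P,M=st(); print(s['time'],P)
for l in ['strut','strut_slot','strut_block','tube']:
    print(l,[(round(x['conf'],2),np.round(w(p,x['at']),1).tolist(),np.round(proj(p,w(p,x['at']))[0]).tolist()) for x in r.tip_of(p,l)[:3]])
E
```

```text
time: 2.5
position: [504.2, 121.4, 329.1]
ee_rot: [-0.473, -0.525, 0.525, 0.474]
contact_force: [-0.2, 0.6, -0.4]
grip_width: 1.003
2.55 [503.94382314 121.95196586 329.09433269]
strut [(0.62, [533.4, 78.5, -2.4], [262.0, 137.0])]
strut_slot [(0.89, [531.6, 78.0, 33.2], [262.0, 138.0])]
strut_block [(0.88, [514.2, 218.9, 40.2], [265.0, 234.0])]
tube [(0.59, [529.8, 100.3, 38.0], [262.0, 155.0]), (0.43, [515.0, 220.3, 41.8], [264.0, 235.0])]
```

View pics/w1.png

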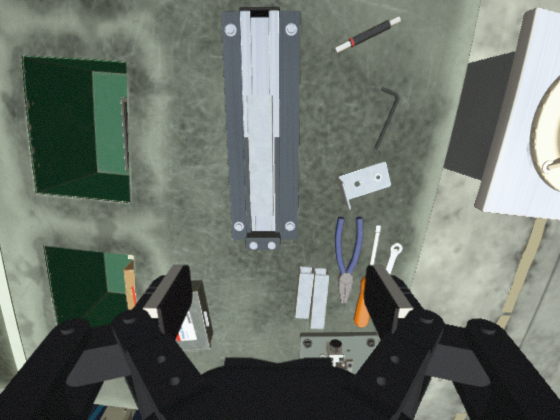

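Run:
```python
import cv2
f=cv2.imread('pics/w1.png')
cv2.imwrite('pics/w1a.png',cv2.resize(f[0:130,200:320],None,fx=4.5,fy=4.5,interpolation=cv2.INTER_CUBIC))
cv2.imwrite('pics/w1b.png',cv2.resize(f[125:255,200:320],None,fx=4.5,fy=4.5,interpolation=cv2.INTER_CUBIC))
```

```text
(no output)
```

View pics/w1a.png

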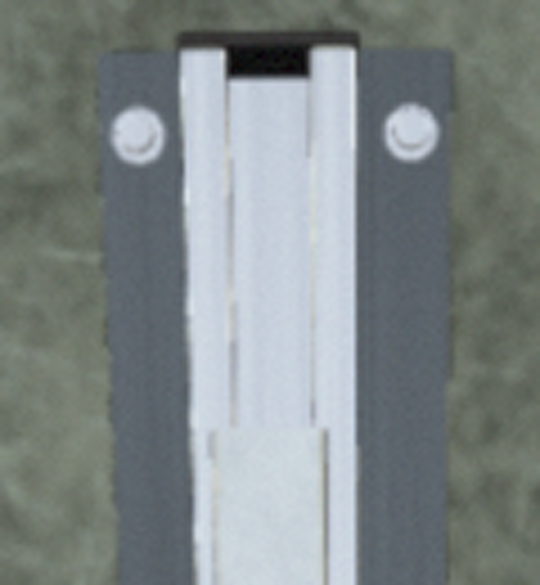

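View pics/w1b.png

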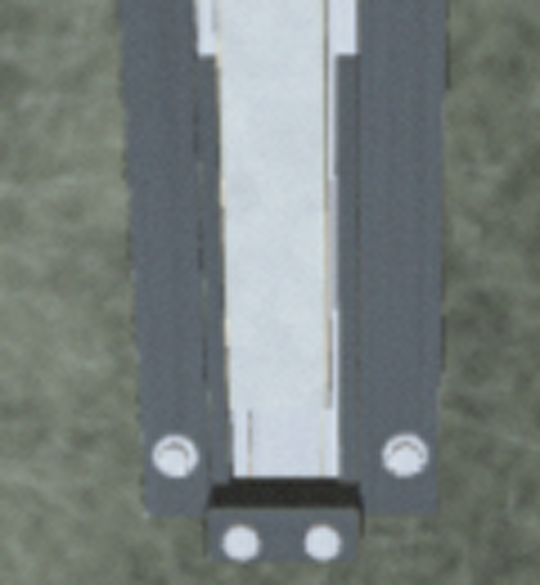

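Run:
```python
from h import *
p=r.grab_frame('wrist')
A=lambda L,o:[[200+x/4.5,o+y/4.5] for x,y in L]
pl=ray(p,A([(98,52),(453,50)],0)+A([(143,517),(437,515)],125),6); print(pl)
c=pl.mean(0); d=(pl[2]+pl[3]-pl[0]-pl[1]); L=np.linalg.norm(d)/2; d/=np.linalg.norm(d); print('centre',c,'len',L,'width',np.linalg.norm(pl[0]-pl[1]),np.linalg.norm(pl[2]-pl[3]),'yaw y',np.degrees(np.arctan2(d[1],d[0])))
t=ray(p,A([(217,430),(325,430)],0),71); tb=ray(p,A([(228,82),(310,82),(232,400),(314,400)],0),39); 
x=np.array([d[1],-d[0],0])
for q in list(t)+list(tb): print(q, 'y',(q-c)@d,'x',(q-c)@x)
bb=ray(p,A([(210,478),(362,478)],125),71)
b2=ray(p,A([(235,476),(338,476)],125),39)
for q in list(bb)+list(b2): print('block',q, 'y',(q-c)@d,'x',(q-c)@x)
```

```text
[[603.44647827 -84.26165254   6.        ]
 [496.02879413 -95.75272778   6.        ]
 [567.50889704 251.47159228   6.        ]
 [459.27114264 238.97531145   6.        ]]
centre [531.56382802  77.60813085   6.        ] len 337.1953922679235 width 108.03056825624763 108.9567277100084 yaw y 96.1881608330235
[551.56922358  25.67048345  71.        ] y -53.79148038056339 x 14.290266192540688
[521.77346309  22.57244208  71.        ] y -53.65966815841235 x -15.665832170168986
[559.59118142 -70.71689146  39.        ] y -150.48194936506943 x 11.875508264266829
[536.45721365 -73.06650338  39.        ] y -150.32416941274545 x -11.376937767692652
[550.97812508  15.15240441  39.        ] y -64.18455646182817 x 12.56882680310148
[526.66700045  12.62726027  39.        ] y -64.07439558380032 x -11.872838409828539
block [539.47164844 206.8687966   71.        ] y 127.65508227902764 x 21.79525870124731
block [491.81154286 201.73119325  71.        ] y 127.68488448135406 x -26.140946243473447
block [533.23963245 218.22665117  39.        ] y 139.61853106054767 x 16.823862820874606
block [498.36971088 214.46833699  39.        ] y 139.6408814766374 x -18.248004189492598
```

Run:
```python
from h import *
print(rows([485,-350,300],np.radians(-172.4)))
```

```text
[[-0.9357, 0.0587, 0.1372], [0.0001, -0.0341, 0.0001], [-0.0002, 3.9659, 0.0001]]
```

```bash
python3 -m handwheel '[[1,[-0.5,0.0,0.07],[0,0,0]],[1,[-0.936,0.03,0.137],[0,-0.03,0]],[1,[-0.936,0.058,0.137],[0,-0.03,0]],[1,[-0.936,0.058,0.137],[0,-0.03,0]],[1,[-0.936,0.058,0.137],[0,-0.03,0]],[1,[-0.936,0.058,0.137],[0,-0.03,0]],[1,[-0.936,0.058,0.137],[0,-0.03,0]],[1,[-0.936,0.058,0.137],[0,-0.03,0]]]'
python3 - <<'E'
from h import *
print(rows([485,-350,300],np.radians(-172.4)))
E
```

```text
time: 3.6
position: [487.6, -278.5, 305.9]
ee_rot: [0.467, 0.531, -0.531, -0.467]
contact_force: [1.6, -0.0, 0.4]
grip_width: 1.002
[[-0.1411, 0.0117, 0.0235], [0.0007, -0.0046, -0.0003], [0.0004, 3.9954, 0.0012]]
```

```bash
python3 -m handwheel '[[1,[-0.09,0.01,0.02],[0,0,0]],[1,[-0.14,0.01,0.02],[0,0,0]],[1,[-0.14,0.01,0.02],[0,0,0]],[1,[-0.14,0.01,0.02],[0,0,0]]]'
python3 - <<'E'
from h import *
p=r.grab_frame('wrist'); save(p,'w2')
s,P,M=st(); print(s['time'],P)
for l in ['stop_post','stop_post_handle','round_post','holder']:
    print(l,[(round(x['conf'],2),np.round(w(p,x['at']),1).tolist(),np.round(proj(p,w(p,x['at']))[0]).tolist()) for x in r.tip_of(p,l)[:3]])
cv2.imwrite('pics/w2a.png',cv2.resize(p['frame'][:210,170:410,::-1],None,fx=3.2,fy=2.8) if 0 else cv2.resize(p['frame'][0:190,150:400,::-1],None,fx=3,fy=3,interpolation=cv2.INTER_CUBIC))
E
```

```text
time: 4.0
position: [486.9, -347.7, 300.3]
ee_rot: [-0.467, -0.531, 0.531, 0.467]
contact_force: [0.2, 0.7, -0.2]
grip_width: 0.996
4.05 [ 487.07929599 -347.09812863  300.76118593]
stop_post [(0.94, [365.9, -346.5, -4.5], [357.0, 181.0]), (0.9, [507.0, -469.2, 0.3], [275.0, 81.0])]
stop_post_handle [(0.91, [485.4, -374.7, 98.4], [282.0, 162.0]), (0.81, [506.7, -469.6, 86.9], [274.0, 72.0]), (0.76, [368.1, -345.3, 88.1], [375.0, 197.0])]
round_post [(0.9, [484.1, -284.2, -1.3], [274.0, 211.0]), (0.71, [485.9, -332.3, -3.9], [277.0, 180.0])]
holder [(0.57, [484.0, -330.5, -2.5], [278.0, 181.0])]
```

View pics/w2.png

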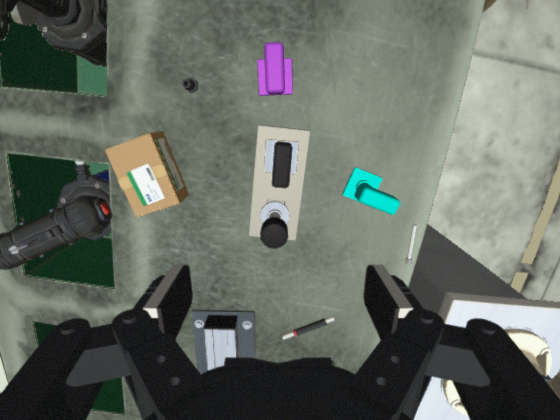

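View pics/w2a.png

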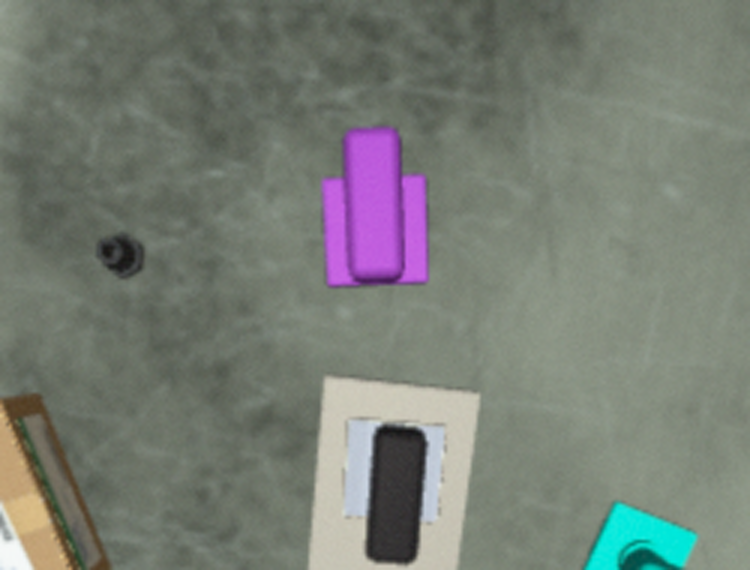

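Run:
```python
from h import *
p=r.grab_frame('wrist')
A=lambda L:[[150+x/3,y/3] for x,y in L]
h=ray(p,A([(374,428),(427,432),(365,560),(418,563)]),112)
c=ray(p,A([(346,418),(446,424),(343,517),(440,523)]),34)
for q in (h,c):
    print(q[:,:2].round(1).tolist(),q.mean(0)); a=q[0]+q[1]-q[2]-q[3]; b=q[1]+q[3]-q[0]-q[2]
    print('len',np.linalg.norm(a)/2,np.linalg.norm(b)/2,np.degrees(np.arctan2(a[1],a[0])),np.degrees(np.arctan2(b[1],b[0])))
print(rows([485,-375,200],np.radians(-173)))
```

```text
[[497.3, -395.2], [478.3, -396.2], [494.5, -346.7], [474.7, -348.2]] [ 486.21317153 -371.57685964  112.        ]
len 48.37507290629697 19.414310164464155 -86.21755071708591 -176.2987012619359
[[510.1, -391.1], [466.0, -394.2], [506.2, -347.0], [462.1, -350.0]] [ 486.1054889  -370.58966003   34.        ]
len 44.31158367028779 44.243008506199615 -84.96976382136512 -176.004532894867
[[-0.0552, 0.2026, 0.0115], [0.001, 0.0091, -0.0005], [-0.0008, -3.9909, -0.0015]]
```

Run:
```python
from h import *
print(rows([486,-372,180],np.radians(-176)))
print(rows([486,-372,79],np.radians(-176)))
```

```text
[[-0.0495, 0.2426, 0.0088], [0.001, 0.0757, -0.0005], [-0.0007, -3.9243, -0.0015]]
[[-0.0494, 0.4446, 0.009], [0.001, 0.0757, -0.0005], [-0.0007, -3.9243, -0.0015]]
```

```bash
python3 -m handwheel '[[1,[-0.05,0.1,0.009],[0,0.075,0]],[1,[-0.05,0.2,0.009],[0,0.075,0]],[1,[-0.05,0.28,0.009],[0,0.075,0]],[1,[-0.05,0.35,0.009],[0,0.075,0]],[1,[-0.05,0.40,0.009],[0,0.075,0]],[1,[-0.05,0.43,0.009],[0,0.075,0]],[1,[-0.05,0.444,0.009],[0,0.075,0]],[1,[-0.05,0.444,0.009],[0,0.075,0]]]'
python3 - <<'E'
from h import *
p=r.grab_frame('wrist'); save(p,'w3')
s,P,M=st(); print(s['time'],P,np.degrees(np.arctan2(M[1,2],M[0,2])))
E
```

```text
time: 5.1
position: [485.4, -372.6, 78.2]
ee_rot: [-0.482, -0.517, 0.517, 0.483]
contact_force: [-0.6, 0.7, 1.1]
grip_width: 0.999
5.15 [ 485.89821918 -373.12487887   79.32604096] -176.02118595798146
```

View pics/w3.png

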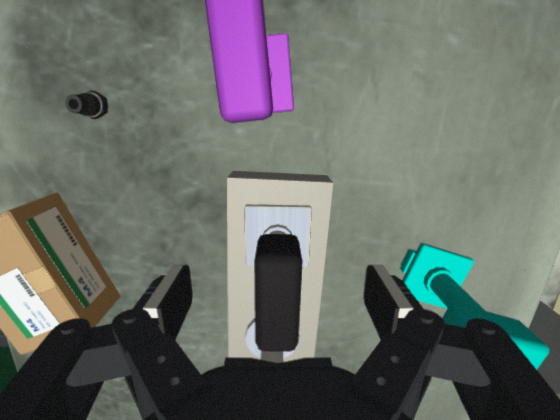

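The black handle sits centred between the open fingers, at (278,295). Next I check how well it is centred along its length.

Run:
```python
from h import *
p=r.grab_frame('wrist')
cv2.imwrite('pics/w3a.png',cv2.resize(p['frame'][220:370,210:350,::-1],None,fx=4,fy=4,interpolation=cv2.INTER_CUBIC))
s,P,M=st()
# predicted handle top corners for a centre at TCP
T=np.array([[x*10,y*25] for x in(-1,1) for y in(-1,1)])
a=np.radians(4)
for cy in (-371,-373,-375):
  C=np.array([[486+t[0]*np.cos(a)-t[1]*np.sin(a),cy+t[0]*np.sin(a)+t[1]*np.cos(a),112] for t in T])
  print(cy,((proj(p,C)-[210,220])*4).round(0).tolist())
```

```text
-371 [[372.0, 163.0], [359.0, 559.0], [170.0, 163.0], [182.0, 559.0]]
-373 [[374.0, 144.0], [361.0, 545.0], [171.0, 144.0], [183.0, 545.0]]
-375 [[376.0, 126.0], [363.0, 531.0], [172.0, 126.0], [184.0, 531.0]]
```

View pics/w3a.png

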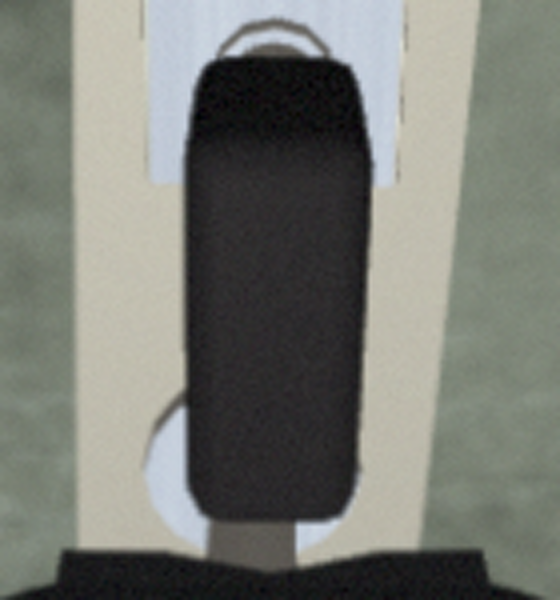

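```bash
python3 -m handwheel '[[1,[-0.003,0,0],[0,0,0]],[-1,[-0.003,0,0],[0,0,0]],[-1,[-0.003,0,0],[0,0,0]],[-1,[-0.003,0,0],[0,0,0]],[-1,[-0.003,0,0],[0,0,0]],[-1,[-0.003,0,0],[0,0,0]],[-1,[-0.003,0,0],[0,0,0]],[-1,[-0.003,0,0],[0,0,0]]]' 80
python3 - <<'E'
from h import *
p=r.grab_frame('wrist'); save(p,'w4')
s,P,M=st(); print(s['time'],P,s['grip_width'],np.degrees(np.arctan2(M[1,2],M[0,2])))
E
```

```text
time: 6.0
position: [485.9, -374.8, 79.0]
ee_rot: [0.483, 0.517, -0.517, -0.482]
contact_force: [0.9, 0.8, 1.9]
grip_width: 0.22
6.05 [ 485.84288148 -374.80179508   78.9633005 ] 0.22199947232959502 -176.04790862174062
```

View pics/w4.png

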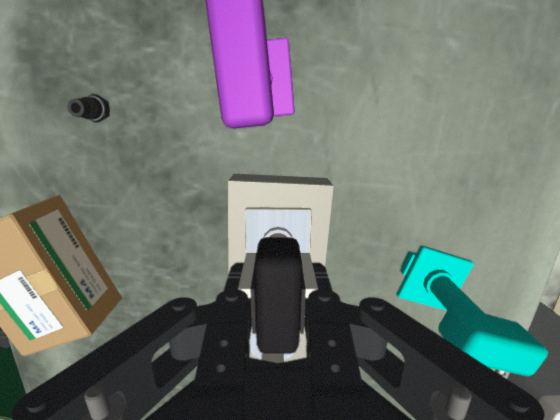

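```bash
python3 -m handwheel '[[-1,[0,-0.04,0],[0,0,0]],[-1,[0,-0.12,0],[0,0,0]],[-1,[0,-0.2,0],[0,0,0]],[-1,[0,-0.28,0],[0,0,0]],[-1,[0,-0.34,0],[0,0,0]],[-1,[0,-0.34,0],[0,0,0]]]'
python3 - <<'E'
from h import *
s,P,M=st(); print(s['time'],P,s['grip_width'],s['contact_force'],np.degrees(np.arctan2(M[1,2],M[0,2])))
p=r.grab_frame('wrist'); save(p,'w5')
print(rows([543,-27,245],np.radians(-173.8)))
E
```

```text
time: 6.65
position: [486.9, -375.8, 253.5]
ee_rot: [0.485, 0.517, -0.516, -0.48]
contact_force: [0.7, -0.6, -1.1]
grip_width: 0.225
6.65 [ 486.91168243 -375.81250189  253.53262214] 0.2249336376342572 [ 0.6769291  -0.55021826 -1.06811717] -176.0551703760431
[[0.6863, 0.0104, -0.1609], [0.0042, -0.0502, -0.0018], [0.0028, 3.9498, 0.0065]]
```

View pics/w5.png

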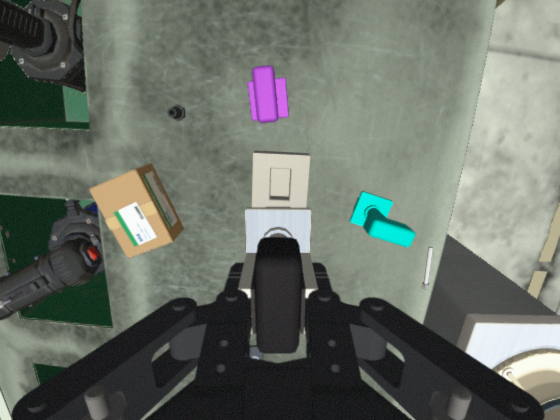

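The post is out: its pocket shows empty at (280,182) and the collar is visible below the handle. Now I move to above the slot.

```bash
python3 -m handwheel '[[-1,[0.06,0,-0.015],[0,0,0]],[-1,[0.15,0,-0.035],[0,0,0]],[-1,[0.25,0,-0.06],[0,0,0]],[-1,[0.35,0,-0.08],[0,-0.02,0]],[-1,[0.45,0,-0.105],[0,-0.05,0]],[-1,[0.55,0,-0.13],[0,-0.05,0]],[-1,[0.64,0.01,-0.15],[0,-0.05,0]],[-1,[0.686,0.01,-0.161],[0,-0.05,0]]]'
python3 - <<'E'
from h import *
print(rows([543,-27,180],np.radians(-173.8)))
E
```

```text
time: 7.5
position: [541.1, -23.2, 240.8]
ee_rot: [-0.47, -0.526, 0.528, 0.473]
contact_force: [0.1, -0.4, -2.2]
grip_width: 0.224
[[-0.0081, 0.1215, -0.0036], [-0.0064, 0.0031, 0.0019], [0.003, -3.9969, 0.01]]
```

```bash
python3 -m handwheel '[[-1,[0,0.08,0],[0,0,0]],[-1,[0,0.15,0],[0,0,0]],[-1,[0,0.19,0],[0,0,0]],[-1,[0,0.19,0],[0,0,0]],[-1,[0,0.19,0],[0,0,0]]]'
python3 - <<'E'
from h import *
s,P,M=st(); print(s['time'],P,s['contact_force'],np.degrees(np.arctan2(M[1,2],M[0,2])))
for n in ('wrist','scene','top'):
    p=r.grab_frame(n); save(p,n[0]+'6')
    print(n,[(round(x['conf'],2),np.round(w(p,x['at']),1).tolist()) for x in r.tip_of(p,'stop_post')+r.tip_of(p,'stop_post_handle')+r.tip_of(p,'strut')])
    f=p['frame'][:,:,::-1]
    if n=='scene': cv2.imwrite('pics/s6a.png',cv2.resize(f[120:250,170:320],None,fx=5,fy=4.5,interpolation=cv2.INTER_CUBIC))
s,P,M=st(); print(s['time'],P)
print(rows([543,-27,150],np.radians(-173.8)))
E
```

```text
time: 8.0
position: [541.9, -27.2, 148.2]
ee_rot: [-0.472, -0.526, 0.527, 0.473]
contact_force: [1.0, 0.1, -0.8]
grip_width: 0.222
8.0 [541.9036662  -27.16952111 148.22692337] [ 0.95869138  0.06061496 -0.75118276] -173.80196609476144
wrist [(0.89, [542.0, -30.6, 75.9]), (0.85, [541.0, -27.3, 166.6])]
scene [(0.92, [506.1, -474.2, -2.6]), (0.7, [358.4, -345.2, -0.6]), (0.61, [538.8, -29.7, 78.8]), (0.84, [501.8, -470.9, 87.3]), (0.83, [366.1, -350.3, 93.8]), (0.63, [540.1, -25.7, 165.1]), (0.72, [528.1, 74.7, -1.1])]
top [(0.88, [508.8, -473.3, 1.0]), (0.83, [362.4, -345.8, 2.6]), (0.58, [504.3, -469.0, 98.6]), (0.52, [362.5, -338.8, 90.2]), (0.44, [543.1, -23.5, 166.6]), (0.78, [532.7, 75.0, 0.1])]
8.6 [542.37624909 -26.93848491 148.83693816]
[[-0.0003, -0.0023, -0.0012], [0.0002, -0.0002, 0.0001], [-0.0001, 3.9998, 0.0004]]
```

View pics/w6.png

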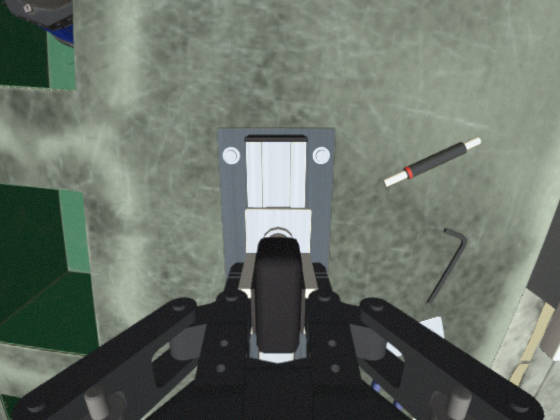

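View pics/s6a.png

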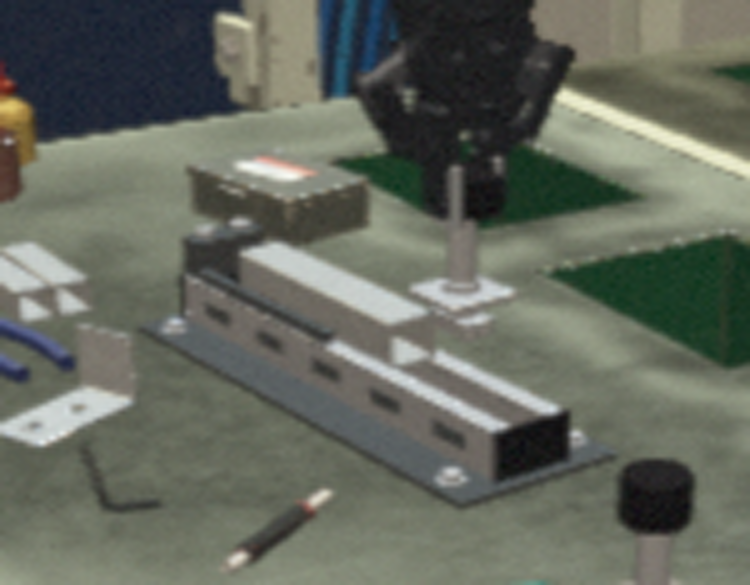

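Run:
```python
import cv2
f=cv2.imread('pics/w6.png')
cv2.imwrite('pics/w6a.png',cv2.resize(f[120:260,210:350],None,fx=4.2,fy=4.2,interpolation=cv2.INTER_CUBIC))
```

```text
(no output)
```

View pics/w6a.png

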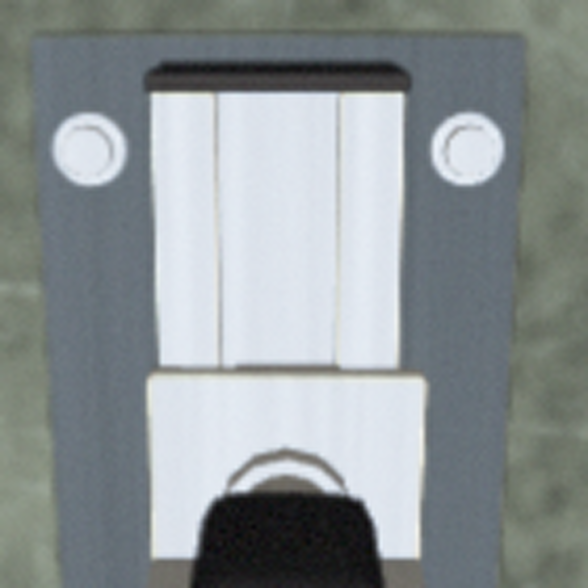

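Run:
```python
from h import *
p=r.grab_frame('wrist'); s,P,M=st(); print(s['time'],P)
A=lambda L:[[210+x/4.2,120+y/4.2] for x,y in L]
th=np.radians(6.2); ex=np.array([np.cos(th),np.sin(th),0]); ey=np.array([-np.sin(th),np.cos(th),0])
def rel(q): return np.round([(q-P)@ex,(q-P)@ey],1).tolist()
for nm,L,z in [('strut',[(151,93),(405,93),(160,365),(400,365)],39),('slot',[(217,95),(338,95),(220,365),(336,365)],39),('plate',[(33,36),(524,39)],6),('collar',[(148,377),(427,381)],P[2]-73+28)]:
    q=ray(p,A(L),z); print(nm,[rel(a) for a in q], 'mid', [rel((q[i]+q[i+1])/2) for i in range(0,len(q),2)])
q=ray(p,A([(151,93),(405,93),(160,365),(400,365)]),39)
d=q[0]+q[1]-q[2]-q[3]; print(np.degrees(np.arctan2(-d[1],-d[0])))
```

```text
8.65 [542.35100693 -26.9364354  148.77916806]
strut [[26.3, -56.6], [-23.0, -56.6], [26.1, -1.5], [-23.5, -1.5]] mid [[1.7, -56.6], [1.3, -1.5]]
slot [[13.5, -56.2], [-10.0, -56.2], [13.7, -1.5], [-10.3, -1.5]] mid [[1.8, -56.2], [1.7, -1.5]]
plate [[55.0, -66.1], [-51.6, -65.5]] mid [[1.7, -65.8]]
collar [[21.3, -19.4], [-21.5, -18.8]] mid [[-0.1, -19.1]]
96.57301330293903
```

```bash
python3 -m handwheel '[[-1,[0,0.02,-0.003],[0,0,0]],[-1,[0,0.04,-0.003],[0,0,0]],[-1,[0,0.06,-0.003],[0,0,0]],[-1,[0,0.075,-0.003],[0,0,0]],[-1,[0,0.09,-0.003],[0,0,0]],[-1,[0,0.09,-0.003],[0,0,0]]]'
```

```text
time: 9.25
position: [543.0, -26.9, 102.3]
ee_rot: [-0.472, -0.526, 0.527, 0.473]
contact_force: [-0.9, -0.0, -2.7]
grip_width: 0.226
```

```bash
python3 -m handwheel '[[-1,[0,0.01,0],[0,0,0]],[-1,[0,0.018,0],[0,0,0]],[-1,[0,0.024,0],[0,0,0]],[-1,[0,0.024,0],[0,0,0]],[-1,[0,0.024,0],[0,0,0]]]'
python3 - <<'E'
from h import *
s,P,M=st(); print(s['time'],P,s['contact_force'],np.degrees(np.arctan2(M[1,2],M[0,2])))
p=r.grab_frame('scene'); f=p['frame'][:,:,::-1]
cv2.imwrite('pics/s7a.png',cv2.resize(f[140:250,190:300],None,fx=5,fy=5,interpolation=cv2.INTER_CUBIC))
E
```

```text
time: 9.75
position: [543.9, -26.8, 91.8]
ee_rot: [0.472, 0.526, -0.526, -0.472]
contact_force: [0.3, 0.9, -2.3]
grip_width: 0.222
9.75 [543.93931086 -26.79002287  91.84091007] [ 0.34584181  0.94745083 -2.26844935] -173.80535143597373
```

View pics/s7a.png

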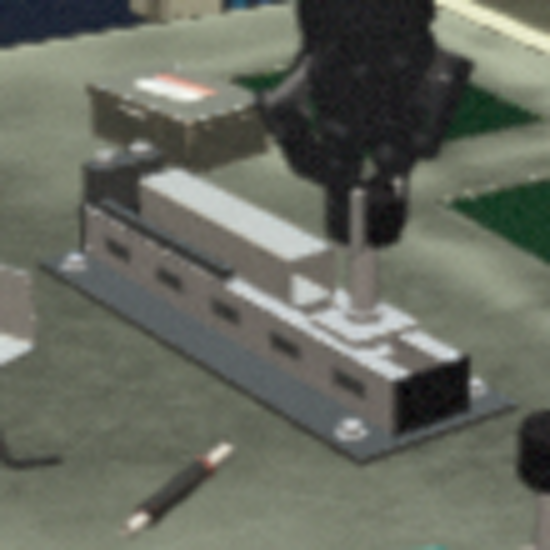

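```bash
python3 -m handwheel '[[-1,[0,0.002,0],[0,0,0]],[-1,[0,0.003,0],[0,0,0]],[-1,[0,0.003,0],[0,0,0]],[-1,[0,0.003,0],[0,0,0]]]'
```

```text
time: 10.2
position: [543.8, -26.8, 90.2]
ee_rot: [-0.472, -0.526, 0.526, 0.472]
contact_force: [0.2, 0.6, -2.1]
grip_width: 0.219
```

```bash
python3 -m handwheel '[[-1,[0,0,0],[0,0.1,0]],[-1,[0,0,0],[0,0.25,0]],[-1,[0,0,0],[0,0.4,0]],[-1,[0,0,0],[0,0.55,0]],[-1,[0,0,0],[0,0.7,0]],[-1,[0,0,0],[0,0.85,0]],[-1,[0,0,0],[0,1,0]],[-1,[0,0,0],[0,1,0]]]'
python3 - <<'E'
from h import *
s,P,M=st(); print(s['time'],P,s['contact_force'],s['wrist_torque'],np.degrees(np.arctan2(M[1,2],M[0,2])))
E
```

```text
time: 11.0
position: [543.9, -26.8, 90.2]
ee_rot: [0.638, 0.305, -0.305, -0.638]
contact_force: [0.3, -0.4, -2.8]
grip_width: 0.221
11.0 [543.86737736 -26.76041887  90.23148819] [ 0.27303894 -0.39797696 -2.78530915] [-0.03420979  0.02273367 -0.00484611] 141.13600789068903
```

No resistance at 45°, so I do the second half of the turn.

```bash
python3 -m handwheel '[[-1,[0,0,0],[0,0.15,0]],[-1,[0,0,0],[0,0.3,0]],[-1,[0,0,0],[0,0.45,0]],[-1,[0,0,0],[0,0.6,0]],[-1,[0,0,0],[0,0.75,0]],[-1,[0,0,0],[0,0.9,0]],[-1,[0,0,0],[0,1,0]],[-1,[0,0,0],[0,1,0]]]'
python3 - <<'E'
from h import *
s,P,M=st(); print(s['time'],P,s['contact_force'],s['wrist_torque'],np.degrees(np.arctan2(M[1,2],M[0,2])))
for n in ('wrist','scene'):
    p=r.grab_frame(n); save(p,n[0]+'8'); f=p['frame'][:,:,::-1]
    print(n,[(round(x['conf'],2),np.round(w(p,x['at']),1).tolist()) for x in r.tip_of(p,'stop_post')+r.tip_of(p,'stop_post_handle')+r.tip_of(p,'strut')])
    if n=='scene': cv2.imwrite('pics/s8a.png',cv2.resize(f[140:250,190:300],None,fx=5,fy=5,interpolation=cv2.INTER_CUBIC))
E
```

```text
time: 11.8
position: [543.3, -26.6, 90.1]
ee_rot: [-0.706, -0.039, 0.039, 0.706]
contact_force: [-1.0, 1.2, 0.0]
grip_width: 0.22
11.8 [543.28333404 -26.64527547  90.06284763] [-1.02503974  1.1589194   0.00734915] [0.31126876 0.71752568 0.00727601] 96.31671207594226
wrist [(0.91, [547.0, -26.4, 13.7]), (0.88, [544.6, -30.9, 108.9])]
scene [(0.89, [543.8, -30.0, 14.5]), (0.76, [505.0, -472.9, -2.1]), (0.73, [363.1, -347.7, 0.4]), (0.95, [364.7, -350.7, 92.6]), (0.81, [502.3, -470.2, 88.0]), (0.6, [542.2, -29.4, 107.6]), (0.71, [531.9, 73.2, 1.8])]
```

View pics/s8a.png

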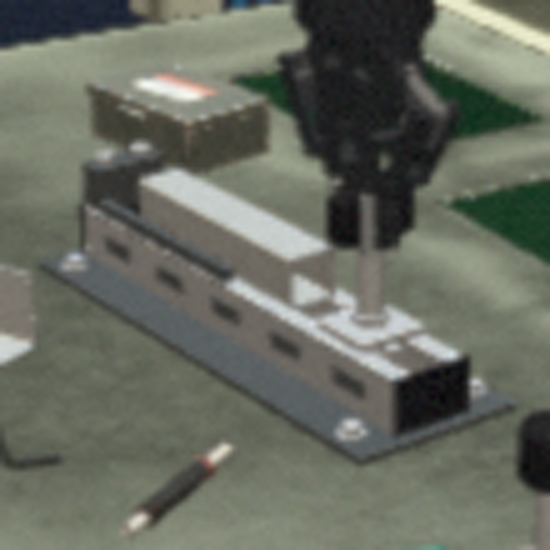

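View pics/w8.png

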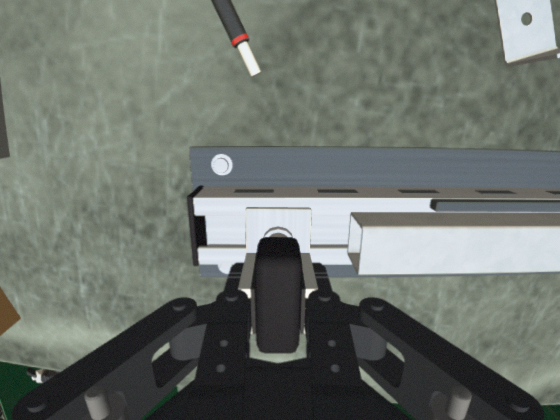

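Run:
```python
from h import *
p=r.grab_frame('wrist'); s,P,M=st(); print(s['time'],P,s['contact_force'],s['wrist_torque'])
f=p['frame'][:,:,::-1]
cv2.imwrite('pics/w8a.png',cv2.resize(f[140:280,180:380],None,fx=4,fy=4,interpolation=cv2.INTER_CUBIC))
```

```text
12.25 [543.42121392 -26.67545202  90.062898  ] [-2.80144749  1.94192433 -0.24067478] [0.80611499 1.46242261 0.06757031]
```

View pics/w8a.png

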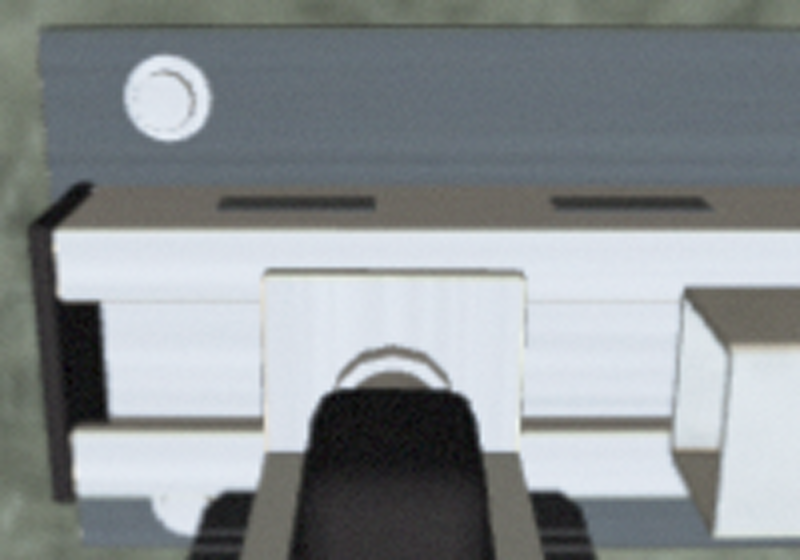

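Run:
```python
from h import *
p=r.grab_frame('wrist'); s,P,M=st(); print(s['time'],P,s['contact_force'],s['wrist_torque'],np.degrees(np.arctan2(M[1,2],M[0,2])))
A=lambda L:[[180+x/4,140+y/4] for x,y in L]
th=np.radians(6.2); ex=np.array([np.cos(th),np.sin(th),0]); ey=np.array([-np.sin(th),np.cos(th),0])
C=np.array([531.6,77.6,0])
for nm,L,z in [('strut-x edge',[(55,230),(800,230)],39),('slot -x edge',[(240,300),(600,300)],39),('slot +x edge',[(150,430),(600,430)],39),('strut +x edge',[(80,497),(640,497)],39),('collar -x',[(268,274),(522,274)],45),('collar -y,+y',[(264,440),(524,440)],45),('tube end',[(729,347),(715,533)],71)]:
    q=ray(p,A(L),z); print(nm,[np.round([(a-P)@ex,(a-P)@ey],1).tolist() for a in q])
print('TCP in strut',(P-C)@ex,(P-C)@ey)
```

```text
12.3 [543.45759719 -26.66516539  90.08093707] [-4.21001578  2.01492128 -0.11680832] [0.84212097 1.46357148 0.02710377] 96.22292837744048
strut-x edge [[-25.3, -55.5], [-25.4, 67.5]]
slot -x edge [[-13.2, -25.4], [-13.2, 34.9]]
slot +x edge [[10.6, -41.9], [10.6, 36.2]]
strut +x edge [[23.7, -55.2], [23.6, 44.0]]
collar -x [[-19.6, -19.9], [-19.6, 20.9]]
collar -y,+y [[9.7, -21.5], [9.6, 22.3]]
tube end [[-16.9, 47.7], [12.8, 48.3]]
TCP in strut 0.5276709928758746 -104.9359275383229
```

```bash
python3 -m handwheel '[[-1,[-0.003,0,0],[0,0,0]],[-1,[-0.0064,0,0],[0,0,0]],[-1,[-0.0064,0,0],[0,0,0]],[-1,[-0.0064,0,0.01],[0,0,0]],[-1,[-0.0064,0,0.02],[0,0,0]],[-1,[-0.0064,0,0.03],[0,0,0]],[-1,[-0.0064,0,0.04],[0,0,0]],[-1,[-0.0064,0,0.04],[0,0,0]]]'
python3 - <<'E'
from h import *
p=r.grab_frame('wrist'); s,P,M=st(); print(s['time'],P,s['contact_force'],s['wrist_torque'],np.degrees(np.arctan2(M[1,2],M[0,2])))
f=p['frame'][:,:,::-1]
cv2.imwrite('pics/w9a.png',cv2.resize(f[140:280,180:380],None,fx=4,fy=4,interpolation=cv2.INTER_CUBIC))
C=np.array([531.6,77.6,0])
th=np.radians(6.2); ex=np.array([np.cos(th),np.sin(th),0]); ey=np.array([-np.sin(th),np.cos(th),0])
print('TCP in strut',(P-C)@ex,(P-C)@ey)
E
```

```text
time: 13.1
position: [538.5, -6.5, 90.3]
ee_rot: [-0.706, -0.039, 0.038, 0.706]
contact_force: [-0.1, 0.0, -2.6]
grip_width: 0.223
13.15 [538.51934521  -6.81591152  90.25867544] [-0.73137924  0.26275173 -1.77423463] [-0.06976768 -0.03624982 -0.03731476] 96.24059310501117
TCP in strut -2.237990346448353 -84.6694446397119
```

View pics/w9a.png

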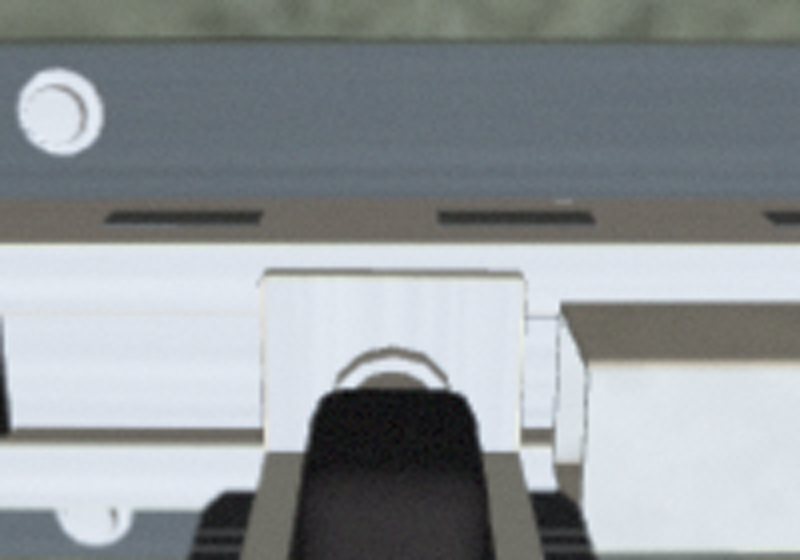

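The post is centred and free of side force. The tube is ahead of the collar, its end at crop (560,400). Pushing on.

```bash
python3 -m handwheel '[[-1,[0,0,0.008],[0,0,0]],[-1,[0,0,0.016],[0,0,0]],[-1,[0,0,0.024],[0,0,0]],[-1,[0,0,0.032],[0,0,0]],[-1,[0,0,0.042],[0,0,0]],[-1,[0,0,0.052],[0,0,0]],[-1,[0,0,0.062],[0,0,0]],[-1,[0,0,0.07],[0,0,0]]]'
python3 -m handwheel '[[-1,[0,0,0.003],[0,0,0]],[-1,[0,0,0.006],[0,0,0]],[-1,[0,0,0.008],[0,0,0]],[-1,[0,0,0.008],[0,0,0]]]'
python3 - <<'E'
from h import *
p=r.grab_frame('wrist'); s,P,M=st(); print(s['time'],P,s['contact_force'],s['wrist_torque'],np.degrees(np.arctan2(M[1,2],M[0,2])))
save(p,'w10')
C=np.array([531.6,77.6,0])
th=np.radians(6.2); ex=np.array([np.cos(th),np.sin(th),0]); ey=np.array([-np.sin(th),np.cos(th),0])
print('TCP in strut',(P-C)@ex,(P-C)@ey)
E
```

```text
time: 13.95
position: [534.7, 28.1, 90.2]
ee_rot: [0.706, 0.038, -0.038, -0.706]
contact_force: [0.3, -0.7, -2.5]
grip_width: 0.218
time: 14.35
position: [534.3, 31.7, 90.2]
ee_rot: [-0.706, -0.038, 0.038, 0.706]
contact_force: [0.1, 1.1, -2.3]
grip_width: 0.222
14.4 [534.30631473  31.65516312  90.21105832] [ 0.73163572 -0.53290783 -1.92884249] [-0.01444098  0.08142718  0.02049603] 96.18669551821415
TCP in strut -2.271527384908795 -45.96838412102815
```

View pics/w10.png

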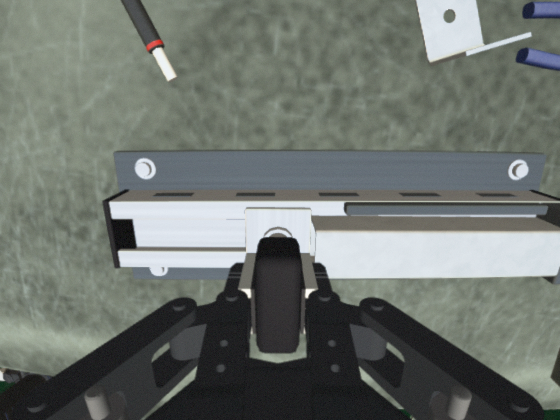

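```bash
python3 -m handwheel '[[-1,[0,0,0.002],[0,0,0]],[-1,[0,0,0.004],[0,0,0]],[-1,[0,0,0.005],[0,0,0]],[-1,[0,0,0.005],[0,0,0]]]'
python3 - <<'E'
from h import *
s,P,M=st(); print(s['time'],P,s['contact_force'],s['wrist_torque'])
E
```

```text
time: 14.8
position: [534.1, 33.7, 90.3]
ee_rot: [0.706, 0.038, -0.038, -0.706]
contact_force: [0.7, -3.0, -2.7]
grip_width: 0.223
14.8 [534.05024993  33.67296769  90.26889608] [ 0.68527641 -2.99636883 -2.74250903] [-1.04869546e+00 -1.73834009e-01 -9.55329101e-04]
```

```bash
python3 -m handwheel '[[-1,[0,0,0.001],[0,0,0]],[-1,[0,0,0.002],[0,0,0]],[-1,[0,0,0.003],[0,0,0]],[-1,[0,0,0.003],[0,0,0]],[-1,[0,0,0.003],[0,0,0]]]'
python3 - <<'E'
from h import *
s,P,M=st(); print(s['time'],P,s['contact_force'],s['wrist_torque'])
p=r.grab_frame('scene'); f=p['frame'][:,:,::-1]
cv2.imwrite('pics/s11a.png',cv2.resize(f[140:250,190:300],None,fx=5,fy=5,interpolation=cv2.INTER_CUBIC))
p=r.grab_frame('top'); f=p['frame'][:,:,::-1]
cv2.imwrite('pics/t11a.png',cv2.resize(f[170:250,135:285],None,fx=5,fy=5,interpolation=cv2.INTER_CUBIC))
E
```

```text
time: 15.3
position: [534.0, 34.1, 90.4]
ee_rot: [0.707, 0.038, -0.038, -0.705]
contact_force: [1.4, -7.5, -2.5]
grip_width: 0.224
15.3 [533.96154622  34.08296418  90.364442  ] [ 1.40513304 -7.52844535 -2.5484284 ] [-2.9380136  -0.65034233 -0.06349799]
```

View pics/s11a.png

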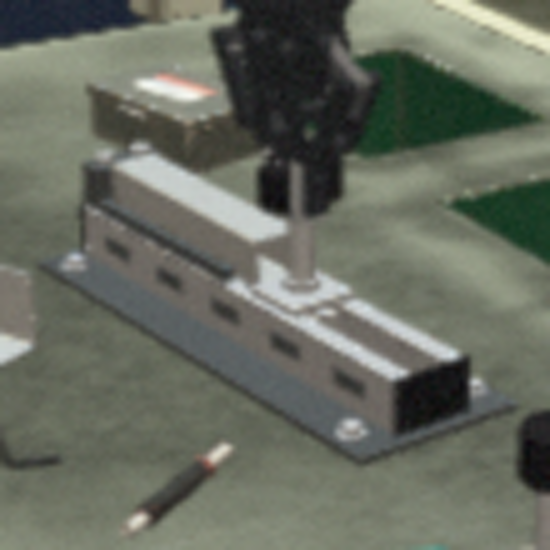

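View pics/t11a.png

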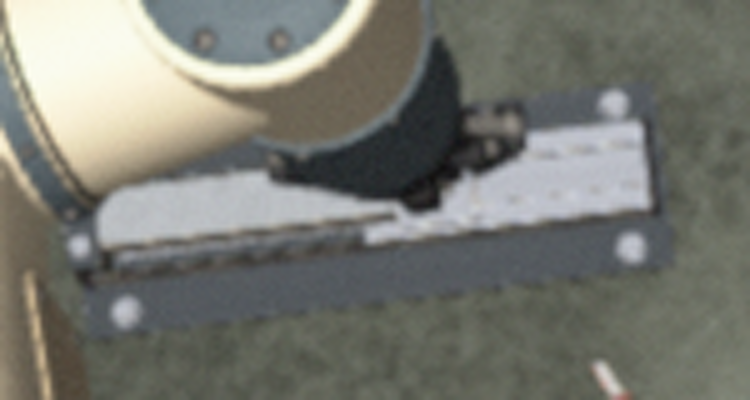

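```bash
python3 -m handwheel '[[-1,[0,0,-0.001],[0,0,0]],[-1,[0,0.0005,-0.0018],[0,0,0]],[-1,[0,0.0005,-0.0018],[0,0,0]],[-1,[0,0.0005,-0.0018],[0,0,0]]]'
python3 - <<'E'
from h import *
s,P,M=st(); print(s['time'],P,s['contact_force'],s['wrist_torque'])
E
```

```text
time: 15.8
position: [534.0, 33.9, 90.3]
ee_rot: [0.707, 0.038, -0.038, -0.706]
contact_force: [-0.3, -5.7, -0.6]
grip_width: 0.218
15.8 [534.0140701   33.87799104  90.26474964] [-0.25609893 -5.73163159 -0.56636978] [-2.29949727 -0.15060309 -0.01458738]
```

```bash
python3 -m handwheel '[[-1,[0,0,-0.002],[0,0,0]],[-1,[0,0,-0.003],[0,0,0]],[-1,[0,0,-0.003],[0,0,0]]]'
python3 - <<'E'
from h import *
s,P,M=st(); print(s['time'],P,s['contact_force'],s['wrist_torque'])
E
```

```text
time: 16.1
position: [534.1, 33.5, 90.0]
ee_rot: [-0.706, -0.038, 0.038, 0.706]
contact_force: [-0.4, -0.8, -1.5]
grip_width: 0.22
16.1 [534.12787266  33.54351732  89.98864026] [-0.35783531 -0.82257099 -1.45940157] [-0.54115376  0.03867185 -0.01181403]
```

Little force is left, so I open the fingers.

```bash
python3 -m handwheel '[[0,[0,0,0],[0,0,0]],[0,[0,0,0],[0,0,0]],[0,[0,0,0],[0,0,0]],[0,[0,0,0],[0,0,0]],[0.5,[0,0,0],[0,0,0]],[0.5,[0,0,0],[0,0,0]],[0.5,[0,0,0],[0,0,0]]]' 20
python3 - <<'E'
from h import *
p=r.grab_frame('wrist'); save(p,'w12')
s,P,M=st(); print(s['time'],P,s['contact_force'],s['wrist_torque'])
E
```

```text
time: 16.8
position: [534.1, 33.1, 90.0]
ee_rot: [-0.706, -0.038, 0.038, 0.706]
contact_force: [-0.4, 0.4, -0.9]
grip_width: 0.746
16.85 [534.15461521  33.12729746  89.99276719] [ 0.28695407  0.17655459 -0.02924316] [0.00690908 0.03669956 0.00418337]
```

View pics/w12.png

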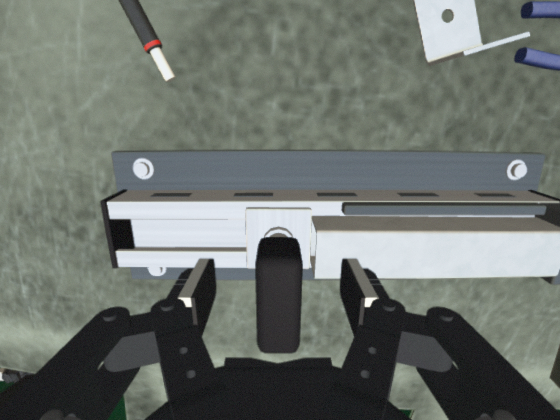

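The fingers are clear on both sides and the post stands against the tube at (313,240). I raise the gripper straight up to check.

```bash
python3 -m handwheel '[[1,[0,-0.04,0],[0,0,0]],[1,[0,-0.1,0],[0,0,0]],[1,[0,-0.2,0],[0,0,0]],[1,[0,-0.3,0],[0,0,0]],[1,[-0.1,-0.4,0],[0,0,0]],[1,[-0.2,-0.44,0],[0,0,0]],[1,[-0.2,-0.44,0],[0,0,0]],[1,[-0.2,-0.44,0],[0,0,0]]]'
python3 - <<'E'
from h import *
for n in ('wrist','scene','top'):
    p=r.grab_frame(n); save(p,n[0]+'13'); f=p['frame'][:,:,::-1]
    for l in ('stop_post','stop_post_handle','tube','strut','round_post','carton'):
        print(n,l,[(round(x['conf'],2),np.round(w(p,x['at']),1).tolist()) for x in r.tip_of(p,l)])
    if n=='scene': cv2.imwrite('pics/s13a.png',cv2.resize(f[140:250,190:300],None,fx=5,fy=5,interpolation=cv2.INTER_CUBIC))
s,P,M=st(); print(s['time'],P)
E
```

```text
time: 17.65
position: [433.6, 22.0, 313.4]
ee_rot: [-0.705, -0.041, 0.036, 0.707]
contact_force: [0.2, -0.1, 0.8]
grip_width: 0.998
wrist stop_post [(0.93, [538.3, 29.1, 14.6]), (0.59, [367.3, -345.9, -5.1])]
wrist stop_post_handle [(0.62, [539.1, 29.1, 111.8])]
wrist tube [(0.72, [486.3, -329.0, -1.5]), (0.6, [528.7, 137.1, 38.2])]
wrist strut [(0.84, [535.8, 73.9, -5.2])]
wrist round_post [(0.65, [483.3, -285.0, 1.2])]
wrist carton [(0.65, [668.6, -324.2, -2.4])]
scene stop_post [(0.92, [362.1, -346.6, 1.8]), (0.79, [537.1, 32.1, 18.0]), (0.76, [508.5, -476.7, -2.8])]
scene stop_post_handle [(0.85, [365.4, -348.8, 91.3]), (0.56, [502.6, -469.0, 87.8])]
scene tube [(0.71, [523.5, 133.2, 36.9]), (0.4, [534.6, 73.0, 0.1]), (0.15, [535.9, 31.4, 106.2])]
scene strut [(0.96, [530.7, 75.6, 0.2])]
scene round_post [(0.9, [482.1, -291.7, 5.9]), (0.38, [666.2, -326.0, -5.6])]
scene carton [(0.86, [666.5, -325.6, -4.7])]
top stop_post [(0.6, [510.1, -473.3, 1.4]), (0.57, [361.0, -345.4, -1.4]), (0.53, [539.4, 33.4, 19.4])]
top stop_post_handle [(0.83, [360.6, -341.6, 92.3]), (0.64, [537.6, 33.0, 109.7]), (0.61, [500.1, -470.7, 99.0])]
top tube []
top strut []
top round_post [(0.72, [482.6, -286.1, 3.8])]
top carton [(0.84, [667.8, -324.0, 1.9])]
18.7 [434.70836019  22.33672629 310.017203  ]
```

View pics/w13.png

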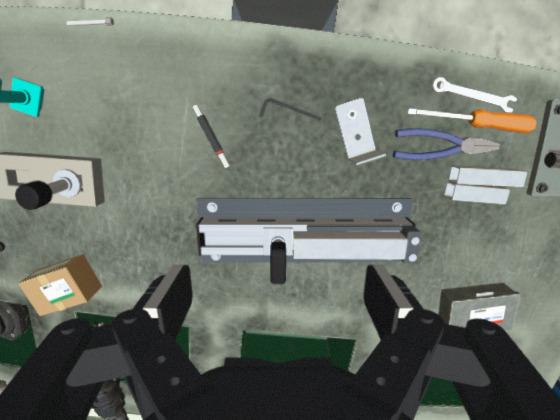

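View pics/s13a.png

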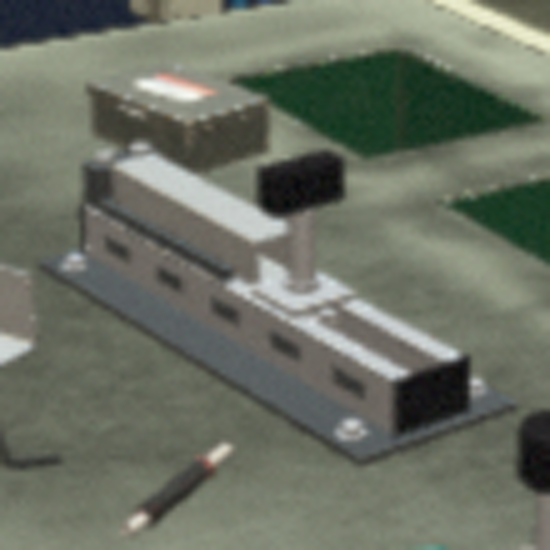

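Run:
```python
from h import *
p=r.grab_frame('wrist'); f=p['frame'][:,:,::-1]
cv2.imwrite('pics/w14a.png',cv2.resize(f[190:290,190:430],None,fx=3.3,fy=3.3,interpolation=cv2.INTER_CUBIC))
C=np.array([531.6,77.6,0]); th=np.radians(6.2); ex=np.array([np.cos(th),np.sin(th),0]); ey=np.array([-np.sin(th),np.cos(th),0])
for q in [[538.3,29.1,0],[539.1,29.1,0],[537.1,32.1,0],[539.4,33.4,0],[537.6,33,0]]: print((np.array(q)-C)@ex,(np.array(q)-C)@ey)
for nm,y,z,hx in [('collar-',-64,45,22),('collar+',-20,45,22),('tube free',-20,71,16),('tubefar',140,71,16),('plate-',-170,6,55),('plate+',170,6,55)]:
    q=[C+ex*s*hx+ey*y+[0,0,z] for s in(-1,1)]; print(nm,((proj(p,q)-[190,190])*3.3).round(0).tolist())
```

```text
1.4228427068723377 -48.93991743588764
2.2181634780502586 -49.02631692045246
0.553859617223696 -45.82786531712347
2.9808059967778053 -44.78386758208331
1.1481345193452737 -44.987129127401396
collar- [[244.0, 129.0], [246.0, 221.0]]
collar+ [[345.0, 129.0], [343.0, 221.0]]
tube free [[348.0, 166.0], [347.0, 235.0]]
tubefar [[730.0, 164.0], [719.0, 233.0]]
plate- [[19.0, 32.0], [38.0, 244.0]]
plate+ [[745.0, 33.0], [714.0, 243.0]]
```

View pics/w14a.png

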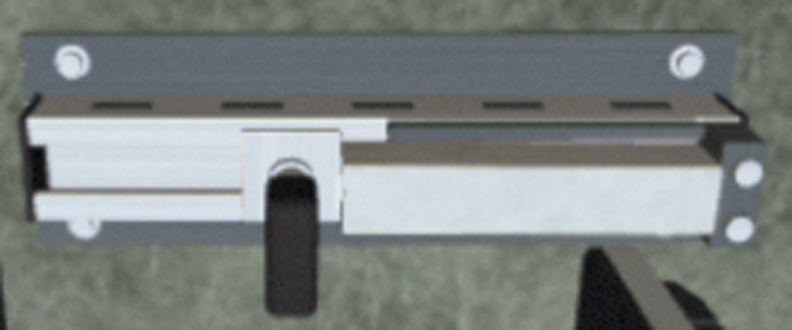

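Run:
```python
from h import *
s,P,M=st(); print(s['time'],s['contact_force'],abs(s['dq']).max())
print(r.job_done())
```

```text
18.75 [-0.13293106 -0.78005899  0.10240233] 0.0015627000483917069
the job is handed in; nothing more can be done
None
```

I took the black-handled stop post out of the holder and lowered its head through the slot about 105 mm behind the strut's middle. I gave it a quarter turn with the head under the lips, pushed the tube up to the end block and let go. The job went in at 18.75 s of the 51 s allowed; it gives no verdict, so success is not confirmed.

**Last checks, gripper raised clear:**
- **Post:** it stands upright with its handle across the strut. The collar looks seated, and the close wrist view puts the post at about y = -42.5 mm of the strut.
- **Tube:** it is within about 1 mm of the end block, and the collar touches its free end.
- **Bystanders:** the round-knobbed post and the carton read where they were at the start, within the networks' scatter.
- **Forces:** the highest reading was about 7.5 N, while the tube was pressed home.

**What disagreed:**
- **Post position:** the networks put it at y = -45 to -49 mm of the strut, which is 3 to 7 mm off the close view. That is still inside the allowed -50 to -34 mm. I trusted the close view because the plate, collar and tube edges all agreed in it.
- **Grip offset:** the post sat about 2.5 mm off-centre in the grip. After the turn its neck leaned on a lip with about 4 N of side force. I moved about 3 mm sideways before sliding, and the force went away.

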